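# Shorten the T-bar bench rest by one hole

## Robot

A 6-joint arm with a two-finger parallel gripper is mounted at the origin on the work surface. World frame = base frame: x ahead of the robot, y to its left, z up, the work surface at z = 0. Lengths are in m, angles in rad, forces in N, time in s.
With the tool pointing down it reaches from about 0.35 to 1 m from the base axis. Payload 7.1 kg.
Tool frame: the origin (TCP) lies on the centre line of the jaws, within the pads' length; the fingertips stand 14 mm ahead of it and the grasp point (between the pads) lies 5 mm behind it (robot.tip_extent is the distance from the TCP to the fingertips, in m); z points along the fingers, y is the line along which they close (so a half turn about z gives the same grasp; the last joint's range is limited). The gripper opens to 85 mm and grips with 20 to 120 N. Pads are 22 mm wide; open, the fingers measure 114 mm over their backs; the gripper's body (76 mm by 85 mm) begins 54 mm behind the grasp point. The pads swing forward as they close: fully open they stand 13 mm farther back than shut.
Start: joints at [1.272, 0.423, 1.63, -0, 1.089, -0.019], TCP at [0.173, 0.601, 0.245] pointing down, gripper open.
Joint ranges: [-3, 3], [-0.9, 2.11], [0.09, 2.58], [-1.31, 4.45], [0.11, 2.69], [-2.54, 2.54]. Speed limits (rad/s): [2.39, 2.39, 3.01, 3.14, 3.14, 3.14].

## Interface

Orientations are given as a rotation vector (axis times angle).
In Python, from cell import robot, optics, workorder gives the robot as it stands.
- The arm moves only by the tool move_arm, never from a script. Its argument "motion" is one flat list of numbers, 7 for each row, row after row: the shift along the tool's x, y, z in mm, then the turn, a rotation vector about the tool's x, y, z in rad, then the opening, from -1 (shut) to 1 (fully open). A call has 1 to 20 rows; each row shifts and turns the commanded pose from where the row before left it, along the tool's axes as they then stand; what a row does not reach is not made up. A row lasts 1/10 s, in which the tool goes at most 50 mm and 8.59 degrees, less where a joint would pass 70% of its speed; a pose out of reach is approached as far as the arm can. A call is refused whole if a number of a shift passes 50 or a number of a turn 0.15, either way. A call with a gripper value outside its range is refused whole. The fingers move at their own pace and stop on an object; "grip_force" is the grip in N (left out, the last holds). Time passes only in rows, so rows that do not move let the fingers close. It gives the time, the measured TCP pose, the force, the opening and the grip force at its end, in the units of the state.
- robot.sense(): the state, without advancing time (a new reading comes with each control period).
- optics.snapshot(name): name is "side" or "top"; returns the picture (400x640x3 uint8, blue, green, red); there is no depth.
- optics.camera_info(name): a dict with "fx", "fy", "cx", "cy" (pixels), "D" ([k1, k2, p1, p2, k3] as OpenCV has them; the pictures are not rectified), "rvec" (rotation vector, rad) and "tvec" (3), from world to camera coordinates, as OpenCV has them. Camera axes: x right, y down, z forward; pixel columns grow to the right and rows downward; lengths in m; the calibration is good to about 2 mm. A picture is of the moment at which its call begins. camera_info takes no time and is no camera call.
- workorder.close_job(): hands the job in; it is judged then, once.
The state is a dict: "time": time; "joints": joint angles; "dq": joint speeds; "joint_torque": joint torques, N m; "tool_pos": TCP position; "eef_rot": TCP orientation; "contact_force": force on the tool from outside, world axes, zero at the start; "torque": the same for the moment, N m; "opening": opening from 0.0 (shut) to 1.0 (fully open); "grip_force": force on a finger pad.
Only numpy, scipy, OpenCV 4.12 (cv2) and the standard library are available. Lean on these libraries where they do the work, as an engineer would, in place of code of your own. Each camera call takes 0.05 s, during which the arm holds its last target. There are 200 camera calls.

## Task

Shorten the telescoping bench rest with the T-bar end by one hole: press its sprung button down, slide the sleeve in towards its foot and let the button spring fully up in the very next hole. Work gently: feel for the click and do not force the button or the sleeve when it comes up against its pin. Leave the rest with the V-shaped end and everything else on the bench as they are.

Things in the scene. Friction and masses are not known exactly. Their poses are not given: they have to be found in the camera images.
- trest: Telescoping bench rest with a T-bar end, screwed to the bench. Origin on the bench, directly under its sprung button; x points along the tube from the T-bar to the steel foot, z up. A grey sleeve, 32 mm square, top 78 mm above the bench, x = -168 to +14 mm at the start, slides over a fixed inner tube.
- trest_foot (a point): Top middle of the dark steel foot that holds the inner tube: a block 70 x 75 mm, 92 mm high, x = +160 to +230 mm in the rest's frame; its clamp screw rises to 115 mm. The sleeve slides in towards it. A 6 mm slot along the top of the sleeve joins round holes; flat steel plates, 2 mm thick, flank the next hole.
- trest_button_top (a point): Centre of the flat top of the T-bar rest's button: an upright steel pin, 10 mm in diameter, standing 10 mm above the sleeve's top (88 mm above the bench) when fully up. It belongs to the inner tube: it goes up and down but never along the tube. Its spring takes about 3.6 N to start down and 6 N at its 8 mm stop.
- trest_button (a joint): How far that button is pressed down, m: 0 fully up in a hole, 0.008 at its stop. Its hidden wide shoulder locks the sleeve until it is down 5 mm; once the sleeve has then been shifted 2 mm or more the button stays trapped about 5 mm down, its thin neck in the slot, until it meets the next hole, springs up and stops the sleeve dead.
- trest_sleeve (a joint): How far the T-bar rest's sleeve has slid in towards the foot (along the rest's +x), m: 0 at the start, in the outermost hole. The next hole comes somewhere from 0.040 to 0.064 (drilled by hand, differs; feel for it, slowly: pin and button should not take over 20 N). A further hole, the wrong one, is at 0.1. The sleeve drags with 2 to 5 N and stays where it is left.
- trest_shoulder (a point): Top middle of the sleeve collar's upright face that looks towards the button. The black square collar on the sleeve's mouth is 44 mm wide, 20 mm long and 96 mm high above the bench, so the face rises 18 mm above the sleeve's top. At the start it is 14 mm along +x from the button's axis; it moves with the sleeve. A fingertip holding the button down can push the sleeve in here.
- trest_head (a point): Top middle of the T-bar at the sleeve's outer end: 110 mm long across, 24 mm thick, rubber-faced, top 74 mm above the bench; moves with the sleeve.
- vrest: The other telescoping rest, alike in every size but with a V-shaped fork as its end instead of the T-bar; same origin and axes. To be left alone.
- vrest_sleeve (a joint): How far the sleeve of the V-ended rest has slid in, m (0 at the start).
- vrest_button (a joint): How far the button of the V-ended rest is pressed down, m (0 fully up).
- block_a: wedge-shaped wooden block, 40 x 50 x 32 mm, lying between the two rests; origin at the centre of its underside; a bystander
- block_b: another such wooden block, between the two rests; origin at the centre of its underside; a bystander
- block_c: a third such wooden block, left of the rests; origin at the centre of its underside; a bystander
- mallet: hammer lying to the right of the rests; a bystander
- sanding_block: cork sanding block, 110 x 60 x 31 mm; origin at the centre of its underside; a bystander
- glue: upright bottle, 60 mm across, 170 mm high; origin at the centre of its underside; a bystander

How it is judged:
By the outcome, as a careful person would: the job done as asked, in the order asked, and still so for the second after the job is handed in, with the robot touching nothing.
It also fails if it takes over 35 s, if anything falls off the work surface, if the arm or the gripper's body presses on something with over 40 N, if the wrist force passes 120 N, or if a joint passes its speed limit or range.

## Working session

There is one attempt and no reset: what is moved stays moved. The work goes in short steps, Python scripts to look and compute and a tool call to move; the robot and the scene stay as the last step left them, time stands still between calls to the robot, and variables do not carry over. Pictures are saved under pics/ and viewed, at most 10 in all, crops included, and the job is handed in when it is done.

Besides the shell and the picture viewer there is one more tool, called after ">>>" as a command line: name --argument value ..., lists and objects as JSON in quotes. move_arm: Moves the arm, as the interface text tells. Its arguments: {"type":"object","properties":{"motion":{"type":"array"},"grip_force":{"type":"number"}},"required":["motion"]}

```bash
mkdir -p pics; python3 - <<'E'
from cell import robot, optics
import cv2
for n in("top","side"):
    cv2.imwrite(f"pics/{n}0.png",optics.snapshot(n)); print(n,optics.camera_info(n))
print(robot.sense())
E
```

```text
top {'fx': 400.1068502099922, 'fy': 400.1068502099922, 'cx': 321.39065855473524, 'cy': 201.25829828049356, 'D': array([-0.05105607,  0.        ,  0.        ,  0.        ,  0.        ]), 'rvec': array([ 2.06433849, -2.137011  ,  0.24542194]), 'tvec': array([0.01222773, 0.55216658, 0.96288489])}
side {'fx': 370.1053227804649, 'fy': 370.1053227804649, 'cx': 317.0715524965012, 'cy': 200.02496712643423, 'D': array([-0.03392199,  0.        ,  0.        ,  0.        ,  0.        ]), 'rvec': array([ 2.04707525, -0.58113067,  0.31625343]), 'tvec': array([-0.44944726,  0.23534946,  0.86016722])}
{'time': 0.1, 'joints': array([ 1.27199069e+00,  4.23774870e-01,  1.63060685e+00,  3.13901922e-06,
        1.08858373e+00, -1.89761711e-02]), 'dq': array([ 1.08949943e-04, -1.73478763e-03, -6.34547925e-04, -2.12238712e-05,
       -1.78482279e-03,  3.94346488e-04]), 'joint_torque': array([ 4.80138006e-04, -5.58428264e+01, -2.82443547e+01,  6.76100217e-05,
        3.15010824e-03,  2.92952802e-05]), 'tool_pos': array([0.17244245, 0.60025385, 0.24461952]), 'eef_rot': array([-4.38093860e-01, -3.11067383e+00,  2.12837880e-03]), 'contact_force': array([-0.41600231, -0.65023407, -0.47980338]), 'torque': array([-0.05677031, -0.03833917, -0.04009266]), 'grip_force': 0.0, 'opening': 0.9995503029446005}
```

View pics/top0.png

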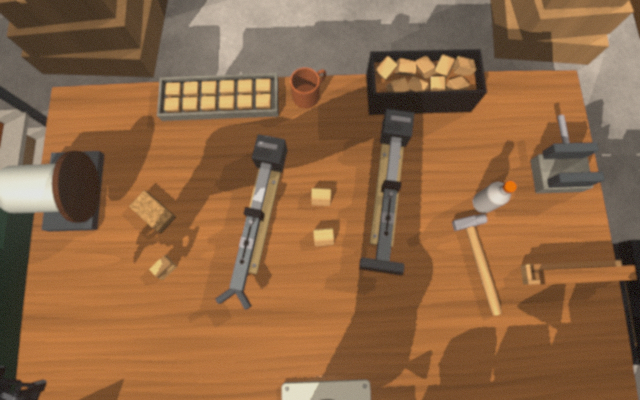

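View pics/side0.png

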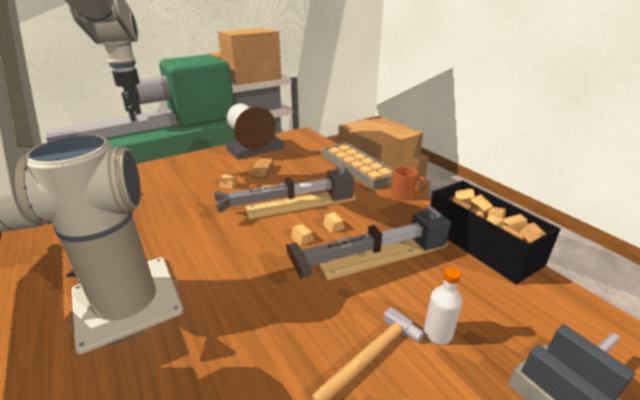

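The T-rest is the right-hand one in the top view: T-bar near (382,267), collar near (391,185), foot near (397,125). I'll zoom in on it.

```bash
python3 - <<'E'
import cv2,numpy as np
a=cv2.imread("pics/top0.png")[100:285,350:450]; b=cv2.imread("pics/side0.png")[195:285,280:460]
a=cv2.resize(cv2.rotate(a,cv2.ROTATE_90_CLOCKWISE),None,fx=4,fy=4,interpolation=cv2.INTER_CUBIC)[:300,:740]
b=cv2.resize(b,None,fx=3.3,fy=3.3,interpolation=cv2.INTER_CUBIC)
c=np.zeros((600,740,3),np.uint8); c[:a.shape[0],:a.shape[1]]=a; c[303:600,:b.shape[1]]=b[:297]
cv2.imwrite("pics/crop1.png",c); print(a.shape,b.shape)
E
cat > h.py <<'E'
import cv2,numpy as np
from cell import optics
def ray(n,uv):
    c=optics.camera_info(n);K=np.array([[c['fx'],0,c['cx']],[0,c['fy'],c['cy']],[0,0,1]])
    p=cv2.undistortPoints(np.array([[uv]],float),K,c['D'])[0,0]
    R=cv2.Rodrigues(c['rvec'])[0]; return -R.T@c['tvec'],R.T@np.array([*p,1])
def onz(n,uv,z):
    o,d=ray(n,uv); return o+d*(z-o[2])/d[2]
def proj(n,P):
    c=optics.camera_info(n);K=np.array([[c['fx'],0,c['cx']],[0,c['fy'],c['cy']],[0,0,1]])
    return cv2.projectPoints(np.array(P,float).reshape(-1,3),c['rvec'],c['tvec'],K,c['D'])[0][:,0]
E
```

```text
(300, 740, 3) (297, 594, 3)
```

View pics/crop1.png

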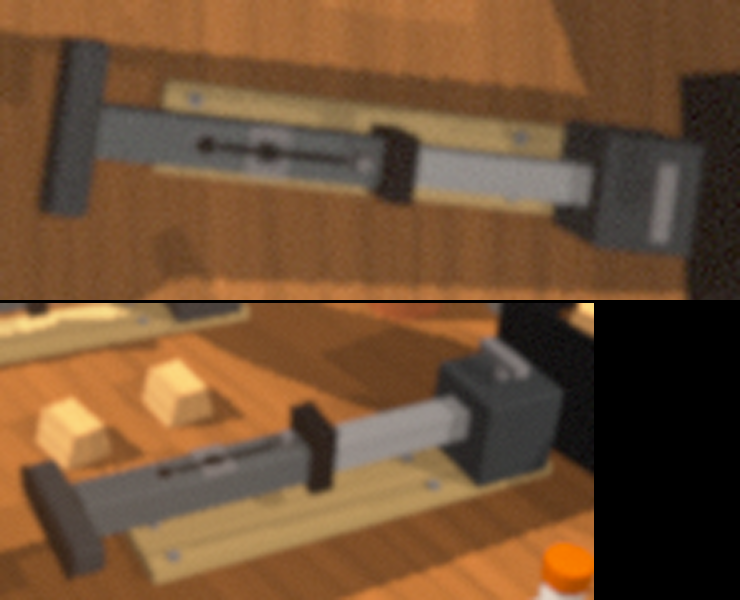

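```bash
python3 - <<'E'
from h import *
from cell import robot
from scipy.spatial.transform import Rotation as Ro
f=lambda x,y:(350+(y+.5)/4-.5,284-((x+.5)/4-.5))
for nm,p,z in[("btn",(366,163),.088),("next",(267,152),.078),("far",(207,145),.078),("sleeveouter",(97,131),.078),("tubefoot",(590,184),.0755),("collarfaceL",(378,127),.096),("collarfaceR",(384,199),.096),("headmid",(73,128),.074)]:
    print(nm,np.round(onz("top",f(*p),z),4))
print("side btn",onz("side",(367.3,236.5),.088))
# refine: sleeve centreline from edges in top image, bright button centroid
im=cv2.imread("pics/top0.png").astype(int); g=im.sum(2)
print(g[186:201,382:400])
s=robot.sense(); print(Ro.from_rotvec(s['eef_rot']).as_matrix().round(3),robot.tip_extent)
E
```

```text
btn [ 0.5622 -0.1811  0.088 ]
next [ 0.501  -0.1714  0.078 ]
far [ 0.4633 -0.1643  0.078 ]
sleeveouter [ 0.3957 -0.151   0.078 ]
tubefoot [ 0.7173 -0.2089  0.0755]
collarfaceL [ 0.5687 -0.1577  0.096 ]
collarfaceR [ 0.5711 -0.2031  0.096 ]
headmid [ 0.3815 -0.1488  0.074 ]
side btn [ 0.55636893 -0.19255023  0.088     ]
[[154 120 108  88 102 119 113 106 116  99 128 108 116 118 123 116 128 124]
 [138 102 110 120 119 106 113 110 116 113  97  98 115 132 134 108 141 124]
 [120  92 128 156 134 164 137 119 125 125 101 113 130  93 108 117 127 143]
 [118 126 152 201 214 202 191 182 192 179 166 166 156 137 118 105 130 171]
 [126 124 179 219 234 223 234 232 234 226 223 210 197 192 159 136 140 187]
 [172 153 180 227 241 248 240 250 260 276 272 252 230 222 212 185 196 222]
 [263 214 216 234 248 246 245 270 301 318 289 264 252 260 245 237 237 250]
 [329 246 220 233 258 245 248 280 328 338 315 297 268 265 287 292 298 262]
 [341 273 234 245 256 246 247 266 317 330 322 279 285 285 315 340 330 271]
 [329 249 235 250 266 231 220 237 278 292 286 273 275 290 341 369 330 254]
 [310 247 229 248 241 241 227 218 222 238 247 271 282 294 343 371 322 276]
 [279 232 230 242 253 246 246 222 222 232 252 273 287 304 337 354 317 268]
 [268 222 238 247 251 262 241 213 194 239 271 273 289 301 353 359 302 279]
 [260 236 256 268 267 262 231 192 187 240 267 276 289 314 346 354 319 274]
 [255 220 259 272 278 260 241 183 185 224 270 281 280 316 351 350 309 282]]
[[-0.961  0.276 -0.   ]
 [ 0.276  0.961 -0.001]
 [ 0.    -0.001 -1.   ]] 0.014
```

The button shows at top (391,193), about (0.560, -0.1805). The axis heads at -10.2°, and sleeve outer end to foot measures 327 mm against 328 mm given. Tool x will point away from the foot.

>>> move_arm --motion '[0, 0, 0, 0, 0, -0.1, -1, -28, -38, 0, 0, 0, 0, -1, -28, -38, 0, 0, 0, 0, -1, -28, -38, 0, 0, 0, 0, -1, -28, -38, 0, 0, 0, 0, -1, -28, -38, 0, 0, 0, 0, -1, -28, -38, 0, 0, 0, 0, -1, -28, -38, 0, 0, 0, 0, -1, -28, -38, 0, 0, 0, 0, -1, -28, -38, 0, 0, 0, 0, -1, -28, -38, 0, 0, 0, 0, -1, -28, -38, 0, 0, 0, 0, -1, -28, -38, 0, 0, 0, 0, -1, -28, -38, 0, 0, 0, 0, -1, -28, -38, 0, 0, 0, 0, -1, -28, -38, 0, 0, 0, 0, -1, -28, -38, 0, 0, 0, 0, -1, -28, -38, 0, 0, 0, 0, -1, 0, 0, 0, 0, 0, 0, -1, 0, 0, 0, 0, 0, 0, -1]'

```text
time: 2.1
tool_pos: [0.5251, -0.1208, 0.2447]
eef_rot: [-0.285, -3.127, -0.001]
contact_force: [-0.1, 0.5, 0.4]
opening: -0.004
grip_force: 0.0
```

```bash
cat > st.py <<'E'
from h import *
from cell import robot
from scipy.spatial.transform import Rotation as Ro
s=robot.sense();R=Ro.from_rotvec(s['eef_rot']).as_matrix()
print("t",s['time'],"pos",s['tool_pos'].round(4),"xax",R[:,0].round(3),"z",R[:,2].round(3),"open",round(s['opening'],3))
u=np.array([.984,-.177,0]);B=np.array([.560,-.1805,.088])
print("F along/lat/up",np.round([s['contact_force']@u,s['contact_force']@[.177,.984,0],s['contact_force'][2]],2))
d=s['tool_pos']-B; print("rel btn mm: along",round(d@u*1e3,1),"lat",round(d@[.177,.984,0]*1e3,1),"tip z",round(s['tool_pos'][2]*1e3-14,1))
print("to go tool xyz mm (to btn -2 along, tip z 110):",np.round(R.T@(B-2e-3*u+[0,0,.036]-s['tool_pos'])*1e3,1))
E
python3 st.py; python3 -c "
from h import *
print(proj('side',[.56,-.1805,.088]),proj('top',[.56,-.1805,.088]))"
```

```text
t 2.1 pos [ 0.5251 -0.1208  0.2447] xax [-0.983  0.181  0.001] z [-0.001  0.001 -1.   ] open -0.004
F along/lat/up [-0.16  0.44  0.35]
rel btn mm: along -44.9 lat 52.5 tip z 230.7
to go tool xyz mm (to btn -2 along, tip z 110): [-43.3 -52.4 120.6]
[[365.47671962 233.61003018]] [[390.18863812 193.73934413]]
```

>>> move_arm --motion '[-22, -26, 0, 0, 0, 0, -1, -21, -26, 0, 0, 0, 0, -1, 0, 0, 40, 0, 0, 0, -1, 0, 0, 40, 0, 0, 0, -1, 0, 0, 30, 0, 0, 0, -1, 0, 0, 10, 0, 0, 0, -1, 0, 0, 4, 0, 0, 0, -1, 0, 0, 0, 0, 0, 0, -1, 0, 0, 0, 0, 0, 0, -1]'

```text
time: 3.0
tool_pos: [0.5594, -0.1789, 0.123]
eef_rot: [0.281, 3.126, -0.001]
contact_force: [0.1, 0.1, -0.2]
opening: -0.002
grip_force: 0.0
```

```bash
python3 st.py; python3 - <<'E'
from h import *
a=optics.snapshot("top")[150:225,350:430]; b=optics.snapshot("side")[180:260,310:430]
a=cv2.resize(a,None,fx=3.6,fy=3.6,interpolation=cv2.INTER_CUBIC);b=cv2.resize(b,None,fx=5,fy=5,interpolation=cv2.INTER_CUBIC)
o=cv2.resize(cv2.imread("pics/side0.png")[210:255,340:400],None,fx=6,fy=6,interpolation=cv2.INTER_CUBIC)[:270]
c=np.zeros((600,800,3),np.uint8);c[:400,:600]=b;c[:a.shape[0],600:600+a.shape[1]]=a[:,:200]
c[330:600,440:800]=o;cv2.imwrite("pics/c2.png",c)
E
```

```text
t 3.0 pos [ 0.5594 -0.1789  0.123 ] xax [-0.984  0.178 -0.003] z [ 0.003 -0.001 -1.   ] open -0.002
F along/lat/up [ 0.07  0.12 -0.2 ]
rel btn mm: along -0.9 lat 1.5 tip z 109.0
to go tool xyz mm (to btn -2 along, tip z 110): [ 1.1 -1.5 -1. ]
```

View pics/c2.png

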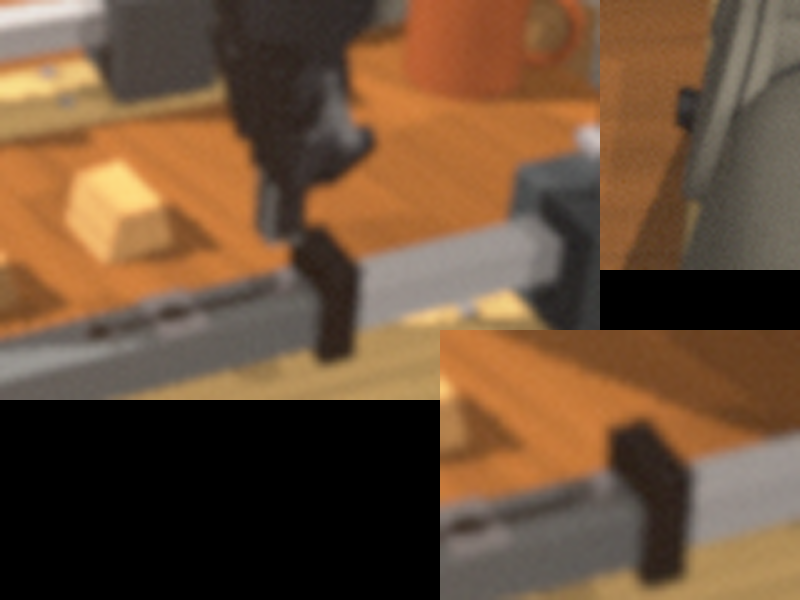

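The fingertip, at side (366,227), sits directly over the button at (366.7,235.8) and clear of the collar. Next I descend and feel for contact.

>>> move_arm --motion '[0, -1, 10, 0, 0, 0, -1, 0, 0, 6, 0, 0, 0, -1, 0, 0, 2, 0, 0, 0, -1, 0, 0, 1, 0, 0, 0, -1, 0, 0, 1, 0, 0, 0, -1, 0, 0, 1, 0, 0, 0, -1, 0, 0, 0, 0, 0, 0, -1, 0, 0, 0, 0, 0, 0, -1]'

```text
time: 3.9
tool_pos: [0.558, -0.1798, 0.1004]
eef_rot: [-0.282, -3.128, -0.0]
contact_force: [-3.9, 0.5, 4.1]
opening: -0.001
grip_force: 1.9
```

```bash
python3 st.py
```

```text
t 3.9 pos [ 0.558  -0.1798  0.1004] xax [-0.984  0.179  0.   ] z [-0.  0. -1.] open -0.001
F along/lat/up [-3.96 -0.26  4.08]
rel btn mm: along -2.1 lat 0.3 tip z 86.4
to go tool xyz mm (to btn -2 along, tip z 110): [ -0.1  -0.3 -23.6]
```

>>> move_arm --motion '[0, 0, -3, 0, 0, 0, -1, 2, 0, 0, 0, 0, 0, -1, 0, 0, 3, 0, 0, 0, -1, 0, 0, 0, 0, 0, 0, -1, 0, 0, 0, 0, 0, 0, -1]'

```text
time: 4.4
tool_pos: [0.5568, -0.1797, 0.1006]
eef_rot: [0.282, 3.128, -0.0]
contact_force: [0.8, -0.3, 3.9]
opening: 0.004
grip_force: 1.9
```

```bash
python3 st.py
```

```text
t 4.4 pos [ 0.5568 -0.1797  0.1006] xax [-0.984  0.179 -0.001] z [ 0.001 -0.    -1.   ] open 0.004
F along/lat/up [ 0.8  -0.16  3.91]
rel btn mm: along -3.3 lat 0.3 tip z 86.6
to go tool xyz mm (to btn -2 along, tip z 110): [ -1.3  -0.3 -23.4]
```

>>> move_arm --motion '[0, 0, 1, 0, 0, 0, -1, 0, 0, 1, 0, 0, 0, -1, 0, 0, 1, 0, 0, 0, -1, 0, 0, 1, 0, 0, 0, -1, 0, 0, 1, 0, 0, 0, -1, 0, 0, 0, 0, 0, 0, -1, 0, 0, 0, 0, 0, 0, -1]'

```text
time: 5.1
tool_pos: [0.5567, -0.1796, 0.0955]
eef_rot: [0.282, 3.128, -0.0]
contact_force: [2.2, -0.4, 4.8]
opening: -0.001
grip_force: 2.6
```

```bash
python3 st.py
```

```text
t 5.1 pos [ 0.5567 -0.1796  0.0955] xax [-0.984  0.179 -0.001] z [ 0.001 -0.    -1.   ] open -0.001
F along/lat/up [ 2.21 -0.04  4.82]
rel btn mm: along -3.4 lat 0.3 tip z 81.5
to go tool xyz mm (to btn -2 along, tip z 110): [ -1.4  -0.3 -28.5]
```

The button is about 6.5 mm down with 4.8 N on it. Next I push the collar gently past 2 mm.

>>> move_arm --motion '[-0.7, 0, 0, 0, 0, 0, -1, -0.7, 0, 0, 0, 0, 0, -1, -0.7, 0, 0, 0, 0, 0, -1, -0.7, 0, 0, 0, 0, 0, -1, -0.7, 0, 0, 0, 0, 0, -1, 0, 0, 0, 0, 0, 0, -1]'

```text
time: 5.7
tool_pos: [0.5575, -0.1797, 0.0946]
eef_rot: [-0.281, -3.124, -0.001]
contact_force: [-3.1, -1.0, 6.4]
opening: 0.002
grip_force: 2.8
```

```bash
python3 st.py
```

```text
t 5.7 pos [ 0.5575 -0.1797  0.0946] xax [-0.984  0.179  0.005] z [-0.005  0.001 -1.   ] open 0.002
F along/lat/up [-2.82 -1.53  6.4 ]
rel btn mm: along -2.6 lat 0.4 tip z 80.6
to go tool xyz mm (to btn -2 along, tip z 110): [ -0.5  -0.4 -29.4]
```

>>> move_arm --motion '[-0.7, 0, 0, 0, 0, 0, -1, -0.7, 0, 0, 0, 0, 0, -1, -0.7, 0, 0, 0, 0, 0, -1, 0, 0, 0, 0, 0, 0, -1]'

```text
time: 6.1
tool_pos: [0.5594, -0.1799, 0.0945]
eef_rot: [-0.282, -3.124, -0.002]
contact_force: [-3.6, 0.8, 5.6]
opening: 0.002
grip_force: 2.8
```

```bash
python3 st.py
```

```text
t 6.1 pos [ 0.5594 -0.1799  0.0945] xax [-0.984  0.179  0.005] z [-0.005  0.001 -1.   ] open 0.002
F along/lat/up [-3.69  0.12  5.64]
rel btn mm: along -0.7 lat 0.5 tip z 80.5
to go tool xyz mm (to btn -2 along, tip z 110): [  1.4  -0.5 -29.5]
```

>>> move_arm --motion '[-0.7, 0, -0.5, 0, 0, 0, -1, -0.7, 0, 0, 0, 0, 0, -1, -0.7, 0, 0, 0, 0, 0, -1, -0.7, 0, 0, 0, 0, 0, -1, -0.7, 0, 0, 0, 0, 0, -1, 0, 0, 0, 0, 0, 0, -1]'

```text
time: 6.7
tool_pos: [0.5628, -0.1804, 0.0949]
eef_rot: [-0.281, -3.124, -0.002]
contact_force: [-3.7, 0.5, 5.6]
opening: 0.004
grip_force: 2.7
```

```bash
python3 st.py
```

```text
t 6.7 pos [ 0.5628 -0.1804  0.0949] xax [-0.984  0.179  0.005] z [-0.005  0.002 -1.   ] open 0.004
F along/lat/up [-3.71 -0.14  5.56]
rel btn mm: along 2.8 lat 0.6 tip z 80.9
to go tool xyz mm (to btn -2 along, tip z 110): [  4.9  -0.6 -29. ]
```

Sleeve shifted about 5 mm at a steady 3.7 N. I'll lift off the button, which should stay trapped, and then push on the collar only.

>>> move_arm --motion '[0, 0, -2, 0, 0, 0, -1, 0, 0, -4, 0, 0, 0, -1, 0, 0, -4, 0, 0, 0, -1, -1, 0, 0, 0, 0, 0, -1, -1, 0, 0, 0, 0, 0, -1, -1, 0, 0, 0, 0, 0, -1, -1, 0, 0, 0, 0, 0, -1, 0, 0, 0, 0, 0, 0, -1]'

```text
time: 7.5
tool_pos: [0.5668, -0.1813, 0.1056]
eef_rot: [-0.281, -3.124, -0.001]
contact_force: [-11.0, 0.2, 9.4]
opening: -0.002
grip_force: 5.3
```

```bash
python3 st.py
```

```text
t 7.5 pos [ 0.5668 -0.1813  0.1056] xax [-0.984  0.179  0.005] z [-0.005  0.001 -1.   ] open -0.002
F along/lat/up [-10.89  -1.8    9.41]
rel btn mm: along 6.9 lat 0.4 tip z 91.6
to go tool xyz mm (to btn -2 along, tip z 110): [  8.9  -0.4 -18.4]
```

>>> move_arm --motion '[3, 0, 0, 0, 0, 0, -1, 3, 0, 0, 0, 0, 0, -1, 3, 0, 0, 0, 0, 0, -1, 0, 0, 0, 0, 0, 0, -1]'

```text
time: 7.9
tool_pos: [0.5602, -0.1802, 0.1058]
eef_rot: [0.282, 3.129, -0.0]
contact_force: [-0.2, -0.2, 0.1]
opening: -0.001
grip_force: 0.0
```

```bash
python3 st.py; python3 - <<'E'
from h import *
b=optics.snapshot("side"); cv2.imwrite("pics/s3.png",b)
o=cv2.resize(cv2.imread("pics/side0.png")[205:265,330:430],None,fx=6,fy=5,interpolation=cv2.INTER_CUBIC)
n=cv2.resize(b[205:265,330:430],None,fx=6,fy=5,interpolation=cv2.INTER_CUBIC)
cv2.imwrite("pics/c3.png",np.vstack([o,n]))
E
```

```text
t 7.9 pos [ 0.5602 -0.1802  0.1058] xax [-0.984  0.179 -0.   ] z [ 0. -0. -1.] open -0.001
F along/lat/up [-0.22 -0.19  0.1 ]
rel btn mm: along 0.2 lat 0.3 tip z 91.8
to go tool xyz mm (to btn -2 along, tip z 110): [  2.2  -0.3 -18.2]
```

View pics/c3.png

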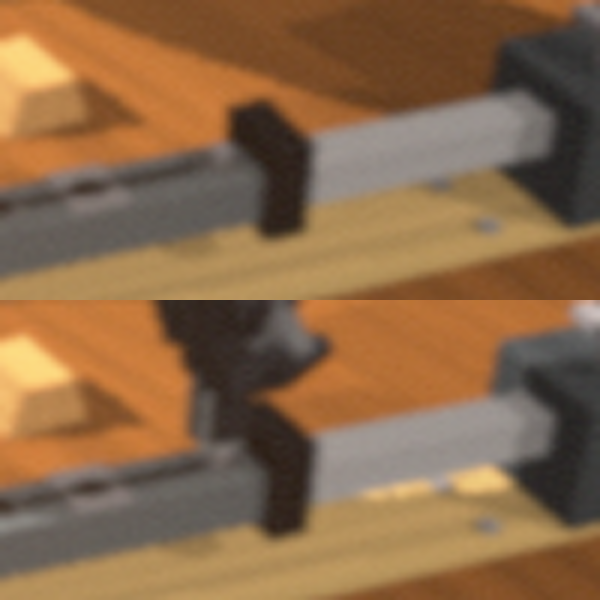

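The sleeve has not moved. The earlier 3.7 N was fingertip friction on the button, and the collar contact only comes at about +3 mm. I'll press again and push further while holding the button down.

>>> move_arm --motion '[0, 0, 3, 0, 0, 0, -1, 0, 0, 1.5, 0, 0, 0, -1, 0, 0, 1.5, 0, 0, 0, -1, 0, 0, 1.5, 0, 0, 0, -1, 0, 0, 1.5, 0, 0, 0, -1, 0, 0, 1.5, 0, 0, 0, -1, 0, 0, 0.5, 0, 0, 0, -1, 0, 0, 0, 0, 0, 0, -1]'

```text
time: 8.75
tool_pos: [0.5606, -0.1803, 0.0949]
eef_rot: [0.282, 3.128, -0.0]
contact_force: [1.0, 0.4, 4.8]
opening: 0.002
grip_force: 2.7
```

```bash
python3 st.py
```

```text
t 8.75 pos [ 0.5606 -0.1803  0.0949] xax [-0.984  0.179 -0.001] z [ 0.001 -0.    -1.   ] open 0.002
F along/lat/up [0.91 0.55 4.78]
rel btn mm: along 0.5 lat 0.3 tip z 80.9
to go tool xyz mm (to btn -2 along, tip z 110): [  2.5  -0.3 -29.1]
```

>>> move_arm --motion '[0, 0, 0.4, 0, 0, 0, -1, -0.7, 0, 0, 0, 0, 0, -1, -0.7, 0, 0, 0, 0, 0, -1, -0.7, 0, 0, 0, 0, 0, -1, -0.7, 0, 0, 0, 0, 0, -1, -0.7, 0, 0, 0, 0, 0, -1, 0, 0, 0, 0, 0, 0, -1]'

```text
time: 9.45
tool_pos: [0.5613, -0.1803, 0.094]
eef_rot: [-0.281, -3.123, -0.001]
contact_force: [-7.7, 0.1, 9.8]
opening: 0.003
grip_force: 4.7
```

```bash
python3 st.py
```

```text
t 9.45 pos [ 0.5613 -0.1803  0.094 ] xax [-0.984  0.179  0.006] z [-0.005  0.001 -1.   ] open 0.003
F along/lat/up [-7.58 -1.26  9.79]
rel btn mm: along 1.2 lat 0.4 tip z 80.0
to go tool xyz mm (to btn -2 along, tip z 110): [  3.4  -0.4 -30. ]
```

The button's stop is at tip z 80.0 (9.8 N). I'll ease up 1 mm and keep pushing.

>>> move_arm --motion '[0, 0, -1, 0, 0, 0, -1, -0.8, 0, 0, 0, 0, 0, -1, -0.8, 0, 0, 0, 0, 0, -1, -0.8, 0, 0, 0, 0, 0, -1, 0, 0, 0, 0, 0, 0, -1]'

```text
time: 9.95
tool_pos: [0.5645, -0.1809, 0.0949]
eef_rot: [-0.282, -3.125, -0.001]
contact_force: [-4.3, 0.5, 4.9]
opening: -0.004
grip_force: 2.7
```

```bash
python3 st.py
```

```text
t 9.95 pos [ 0.5645 -0.1809  0.0949] xax [-0.984  0.179  0.004] z [-0.003  0.001 -1.   ] open -0.004
F along/lat/up [-4.26 -0.3   4.88]
rel btn mm: along 4.5 lat 0.4 tip z 80.9
to go tool xyz mm (to btn -2 along, tip z 110): [  6.6  -0.4 -29.1]
```

>>> move_arm --motion '[-0.8, 0, 0, 0, 0, 0, -1, -0.8, 0, 0, 0, 0, 0, -1, -0.8, 0, 0, 0, 0, 0, -1, 0, 0, 0, 0, 0, 0, -1]'

```text
time: 10.35
tool_pos: [0.5663, -0.1812, 0.0948]
eef_rot: [-0.281, -3.124, -0.001]
contact_force: [-6.1, 1.0, 6.4]
opening: -0.003
grip_force: 3.7
```

```bash
python3 st.py
```

```text
t 10.35 pos [ 0.5663 -0.1812  0.0948] xax [-0.984  0.179  0.005] z [-0.005  0.001 -1.   ] open -0.003
F along/lat/up [-6.19 -0.06  6.42]
rel btn mm: along 6.3 lat 0.4 tip z 80.8
to go tool xyz mm (to btn -2 along, tip z 110): [  8.4  -0.4 -29.2]
```

>>> move_arm --motion '[-0.8, 0, 0, 0, 0, 0, -1, -0.8, 0, 0, 0, 0, 0, -1, -0.8, 0, 0, 0, 0, 0, -1, -0.8, 0, 0, 0, 0, 0, -1, 0, 0, 0, 0, 0, 0, -1]'

```text
time: 10.85
tool_pos: [0.5693, -0.1817, 0.0948]
eef_rot: [-0.281, -3.124, -0.001]
contact_force: [-6.8, 0.6, 6.9]
opening: -0.0
grip_force: 3.7
```

```bash
python3 st.py; python3 - <<'E'
from h import *
b=optics.snapshot("side"); cv2.imwrite("pics/s4.png",b)
o=cv2.resize(cv2.imread("pics/side0.png")[205:265,330:430],None,fx=6,fy=5,interpolation=cv2.INTER_CUBIC)
n=cv2.resize(b[205:265,330:430],None,fx=6,fy=5,interpolation=cv2.INTER_CUBIC)
cv2.imwrite("pics/c4.png",np.vstack([o,n]))
E
```

```text
t 10.85 pos [ 0.5693 -0.1817  0.0948] xax [-0.984  0.179  0.005] z [-0.005  0.001 -1.   ] open -0.0
F along/lat/up [-6.78 -0.64  6.89]
rel btn mm: along 9.4 lat 0.4 tip z 80.8
to go tool xyz mm (to btn -2 along, tip z 110): [ 11.5  -0.4 -29.2]
```

View pics/c4.png

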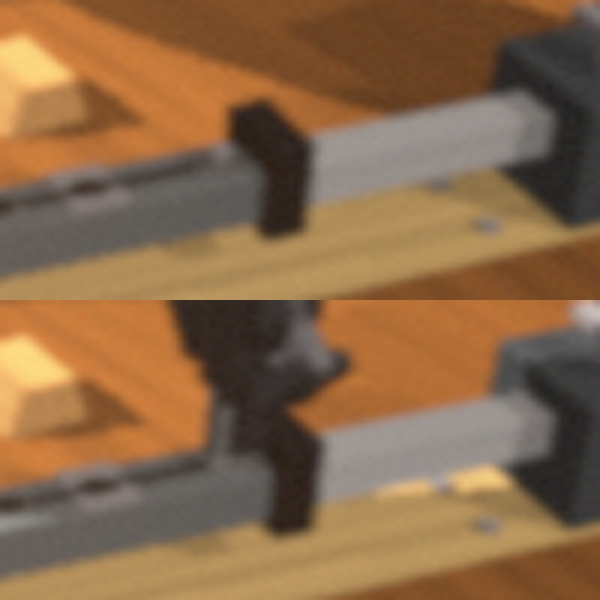

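The collar has moved about 4–5 mm in (312→323 in the 6x crop). Once past 2 mm I lift off and go on with the collar only.

>>> move_arm --motion '[-0.8, 0, 0, 0, 0, 0, -1, 0, 0, -2, 0, 0, 0, -1, 0, 0, -4, 0, 0, 0, -1, 0, 0, -3, 0, 0, 0, -1, -1, 0, 0, 0, 0, 0, -1, -1, 0, 0, 0, 0, 0, -1, -1, 0, 0, 0, 0, 0, -1, 0, 0, 0, 0, 0, 0, -1]'

```text
time: 11.7
tool_pos: [0.5738, -0.1824, 0.1035]
eef_rot: [-0.282, -3.125, -0.001]
contact_force: [-4.7, 1.0, -1.7]
opening: 0.001
grip_force: 2.5
```

```bash
python3 st.py
```

```text
t 11.7 pos [ 0.5738 -0.1824  0.1035] xax [-0.984  0.179  0.004] z [-0.004  0.001 -1.   ] open 0.001
F along/lat/up [-4.82  0.11 -1.65]
rel btn mm: along 13.9 lat 0.5 tip z 89.5
to go tool xyz mm (to btn -2 along, tip z 110): [ 16.   -0.6 -20.4]
```

The button stayed trapped and the sleeve slides at 4.8 N, now about 8 mm in. The picture puts the next hole near 61 mm. I'll go on to about 34 mm.

>>> move_arm --motion '[-1.3, 0, 0, 0, 0, 0, -1, -1.3, 0, 0, 0, 0, 0, -1, -1.3, 0, 0, 0, 0, 0, -1, -1.3, 0, 0, 0, 0, 0, -1, -1.3, 0, 0, 0, 0, 0, -1, -1.3, 0, 0, 0, 0, 0, -1, -1.3, 0, 0, 0, 0, 0, -1, -1.3, 0, 0, 0, 0, 0, -1, -1.3, 0, 0, 0, 0, 0, -1, -1.3, 0, 0, 0, 0, 0, -1, -1.3, 0, 0, 0, 0, 0, -1, -1.3, 0, 0, 0, 0, 0, -1, -1.3, 0, 0, 0, 0, 0, -1, -1.3, 0, 0, 0, 0, 0, -1, -1.3, 0, 0, 0, 0, 0, -1, -1.3, 0, 0, 0, 0, 0, -1, -1.3, 0, 0, 0, 0, 0, -1, -1.3, 0, 0, 0, 0, 0, -1, -1.3, 0, 0, 0, 0, 0, -1, -1.3, 0, 0, 0, 0, 0, -1]'

```text
time: 13.7
tool_pos: [0.5994, -0.1871, 0.1035]
eef_rot: [-0.282, -3.125, -0.001]
contact_force: [-5.6, 1.0, -0.9]
opening: 0.001
grip_force: 2.7
```

```bash
python3 st.py
```

```text
t 13.7 pos [ 0.5994 -0.1871  0.1035] xax [-0.984  0.179  0.004] z [-0.004  0.001 -1.   ] open 0.001
F along/lat/up [-5.73  0.04 -0.95]
rel btn mm: along 39.9 lat 0.4 tip z 89.5
to go tool xyz mm (to btn -2 along, tip z 110): [ 42.   -0.5 -20.4]
```

>>> move_arm --motion '[-0.9, 0, 0, 0, 0, 0, -1, -0.9, 0, 0, 0, 0, 0, -1, -0.9, 0, 0, 0, 0, 0, -1, -0.9, 0, 0, 0, 0, 0, -1, -0.9, 0, 0, 0, 0, 0, -1, -0.9, 0, 0, 0, 0, 0, -1, -0.9, 0, 0, 0, 0, 0, -1, -0.9, 0, 0, 0, 0, 0, -1]'

```text
time: 14.5
tool_pos: [0.6064, -0.1884, 0.1035]
eef_rot: [-0.282, -3.125, -0.001]
contact_force: [-6.1, 0.9, -0.9]
opening: -0.001
grip_force: 2.7
```

>>> move_arm --motion '[-0.9, 0, 0, 0, 0, 0, -1, -0.9, 0, 0, 0, 0, 0, -1, -0.9, 0, 0, 0, 0, 0, -1, -0.9, 0, 0, 0, 0, 0, -1]'

```text
time: 14.9
tool_pos: [0.61, -0.1891, 0.1035]
eef_rot: [-0.282, -3.125, -0.001]
contact_force: [-5.7, 1.0, -0.8]
opening: -0.003
grip_force: 2.7
```

>>> move_arm --motion '[-0.8, 0, 0, 0, 0, 0, -1, -0.8, 0, 0, 0, 0, 0, -1, -0.8, 0, 0, 0, 0, 0, -1, -0.8, 0, 0, 0, 0, 0, -1, -0.8, 0, 0, 0, 0, 0, -1]'

```text
time: 15.4
tool_pos: [0.6139, -0.1898, 0.1035]
eef_rot: [-0.282, -3.125, -0.001]
contact_force: [-5.1, 1.1, -1.9]
opening: 0.004
grip_force: 2.7
```

```bash
python3 st.py
```

```text
t 15.4 pos [ 0.6139 -0.1898  0.1035] xax [-0.984  0.179  0.004] z [-0.004  0.001 -1.   ] open 0.004
F along/lat/up [-5.23  0.17 -1.94]
rel btn mm: along 54.7 lat 0.4 tip z 89.5
to go tool xyz mm (to btn -2 along, tip z 110): [ 56.8  -0.5 -20.3]
```

Still sliding freely at about 49 mm. Going on in short chunks.

>>> move_arm --motion '[-0.8, 0, 0, 0, 0, 0, -1, -0.8, 0, 0, 0, 0, 0, -1, -0.8, 0, 0, 0, 0, 0, -1, -0.8, 0, 0, 0, 0, 0, -1, -0.8, 0, 0, 0, 0, 0, -1]'

```text
time: 15.9
tool_pos: [0.6179, -0.1905, 0.1035]
eef_rot: [-0.282, -3.125, -0.001]
contact_force: [-5.5, 0.8, -2.0]
opening: 0.003
grip_force: 2.7
```

```bash
python3 st.py
```

```text
t 15.9 pos [ 0.6179 -0.1905  0.1035] xax [-0.984  0.179  0.004] z [-0.003  0.001 -1.   ] open 0.003
F along/lat/up [-5.54 -0.14 -2.  ]
rel btn mm: along 58.8 lat 0.4 tip z 89.5
to go tool xyz mm (to btn -2 along, tip z 110): [ 60.8  -0.5 -20.3]
```

>>> move_arm --motion '[-0.6, 0, 0, 0, 0, 0, -1, -0.6, 0, 0, 0, 0, 0, -1, -0.6, 0, 0, 0, 0, 0, -1, -0.6, 0, 0, 0, 0, 0, -1, -0.6, 0, 0, 0, 0, 0, -1]'

```text
time: 16.4
tool_pos: [0.6208, -0.1911, 0.1034]
eef_rot: [-0.282, -3.125, -0.001]
contact_force: [-4.4, 0.4, -0.9]
opening: -0.0
grip_force: 2.7
```

>>> move_arm --motion '[-0.6, 0, 0, 0, 0, 0, -1, -0.6, 0, 0, 0, 0, 0, -1]'

```text
time: 16.6
tool_pos: [0.622, -0.1913, 0.1035]
eef_rot: [-0.282, -3.125, -0.001]
contact_force: [-5.6, 1.3, -1.1]
opening: -0.0
grip_force: 2.7
```

>>> move_arm --motion '[-0.5, 0, 0, 0, 0, 0, -1, -0.5, 0, 0, 0, 0, 0, -1, -0.5, 0, 0, 0, 0, 0, -1, -0.5, 0, 0, 0, 0, 0, -1]'

```text
time: 17.0
tool_pos: [0.6249, -0.1919, 0.1038]
eef_rot: [-0.282, -3.128, -0.001]
contact_force: [-2.7, 0.6, -1.7]
opening: 0.002
grip_force: 1.3
```

>>> move_arm --motion '[-0.5, 0, 0, 0, 0, 0, -1, -0.5, 0, 0, 0, 0, 0, -1, -0.5, 0, 0, 0, 0, 0, -1]'

```text
time: 17.3
tool_pos: [0.626, -0.1921, 0.104]
eef_rot: [-0.282, -3.127, -0.001]
contact_force: [-6.7, 1.1, -1.3]
opening: 0.003
grip_force: 3.4
```

The force dipped and then rose, which looks like a click at about 60 mm. A small push will confirm it.

>>> move_arm --motion '[-0.5, 0, 0, 0, 0, 0, -1, -0.5, 0, 0, 0, 0, 0, -1, 0, 0, 0, 0, 0, 0, -1]'

```text
time: 17.6
tool_pos: [0.6262, -0.1921, 0.104]
eef_rot: [-0.282, -3.125, -0.001]
contact_force: [-8.7, 1.8, 1.3]
opening: 0.003
grip_force: 4.3
```

```bash
python3 st.py
```

```text
t 17.6 pos [ 0.6262 -0.1921  0.104 ] xax [-0.984  0.179  0.004] z [-0.004  0.001 -1.   ] open 0.003
F along/lat/up [-8.91  0.2   1.34]
rel btn mm: along 67.2 lat 0.3 tip z 90.0
to go tool xyz mm (to btn -2 along, tip z 110): [ 69.3  -0.4 -19.7]
```

It stopped dead at 8.9 N, so the button has clicked in. I'll back off, lift and look.

>>> move_arm --motion '[3, 0, 0, 0, 0, 0, -1, 3, 0, 0, 0, 0, 0, -1, 4, 0, -2, 0, 0, 0, -1, 0, 0, -20, 0, 0, 0, -1, 0, 0, -40, 0, 0, 0, -1, 0, 0, -40, 0, 0, 0, -1, 0, 0, -40, 0, 0, 0, -1, 30, 38, 0, 0, 0, 0, -1, 30, 38, 0, 0, 0, 0, -1, 30, 38, 0, 0, 0, 0, -1, 30, 38, 0, 0, 0, 0, -1, 30, 38, 0, 0, 0, 0, -1, 30, 38, 0, 0, 0, 0, -1, 30, 38, 0, 0, 0, 0, -1, 30, 38, 0, 0, 0, 0, -1, 0, 0, 0, 0, 0, 0, -1, 0, 0, 0, 0, 0, 0, -1]'

```text
time: 19.3
tool_pos: [0.4364, 0.1524, 0.2471]
eef_rot: [0.277, 3.127, 0.001]
contact_force: [-0.1, -0.3, -0.5]
opening: 0.001
grip_force: 0.0
```

```bash
python3 st.py; python3 - <<'E'
from h import *
a=optics.snapshot("top");b=optics.snapshot("side")
a=cv2.resize(cv2.rotate(a[100:285,350:450],cv2.ROTATE_90_CLOCKWISE),None,fx=4,fy=4,interpolation=cv2.INTER_CUBIC)[:300]
b=cv2.resize(b[195:285,280:460],None,fx=3.3,fy=3.3,interpolation=cv2.INTER_CUBIC)
c=np.zeros((600,740,3),np.uint8); c[:300]=a; c[303:600,:594]=b[:297]
cv2.imwrite("pics/c5.png",c)
E
```

```text
t 19.3 pos [0.4364 0.1524 0.2471] xax [-0.984  0.176 -0.002] z [ 0.002  0.    -1.   ] open 0.001
F along/lat/up [-0.05 -0.28 -0.54]
rel btn mm: along -180.6 lat 305.6 tip z 233.1
to go tool xyz mm (to btn -2 along, tip z 110): [-177.9 -306.1  123.2]
```

View pics/c5.png

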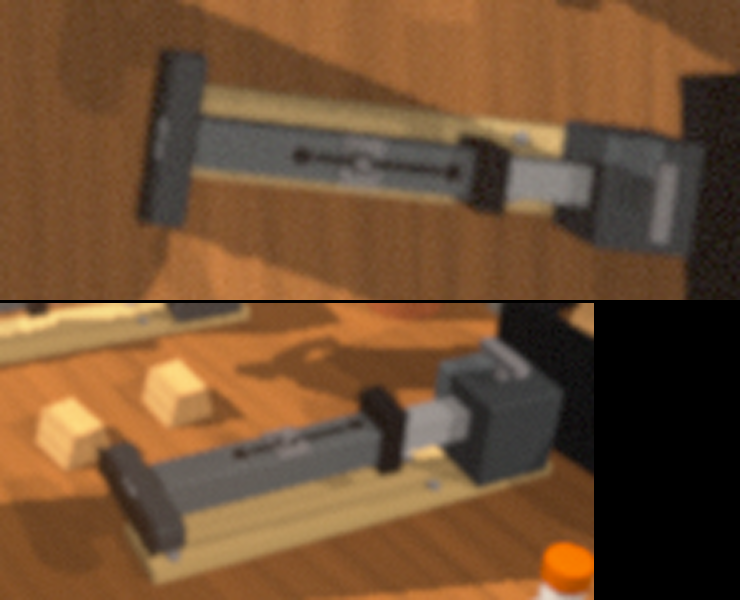

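The button stands bright at (366,163) in the crop, in the hole between the steel plates. The outermost and wrong holes, at (453,172) and (300,155), are empty. The job can be handed in.

```bash
python3 -c "
from cell import workorder
print(workorder.close_job())"
```

```text
the job is handed in; nothing more can be done
None
```

The T-bar rest is one hole shorter: its button clicked up in the very next hole, about 60 mm in, the highest push force I read on the sleeve was 11 N, and the job is handed in.

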